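# Seat the tapered drive spindle in the food machine

### The arm

A 7-joint arm with a two-finger parallel gripper is mounted at the origin on the work surface. World frame = base frame: x ahead of the robot, y to its left, z up, the work surface at z = 0. Lengths are in mm, angles in rad, forces in N, time in s.
With the tool pointing down it reaches from about 425 to 975 mm from the base axis. Payload 16.7 kg.
Tool frame: the origin (TCP) lies on the front face of the gripper's body, between the roots of the fingers; the fingertips stand 73 mm ahead of it and the grasp point (between the pads) lies 54 mm ahead of it (grasp_offset is the distance from the TCP to the grasp point, in mm); z points along the fingers, y is the line along which they close (so a half turn about z gives the same grasp; the last joint's range is limited). The gripper opens to 85 mm and grips with 20 to 120 N. Pads are 22 mm wide; open, the fingers measure 114 mm over their backs; the gripper's body (76 mm by 85 mm) begins 54 mm behind the grasp point. The pads swing forward as they close: fully open they stand 13 mm farther back than shut.
Start: joints at [-1.494, 0.426, 0.074, 1.606, -0.034, 1.111, -0.067], TCP at [151.134, 657.829, 303.902] pointing down, gripper open.
Joint ranges: [-2.85, 2.85], [-0.5, 2.14], [-1.23, 1.37], [0.21, 2.46], [-1.02, 4.16], [0.16, 2.05], [-2.73, 2.73]. Speed limits (rad/s): [1.89, 1.89, 2.39, 2.39, 3.01, 3.01, 3.01].

### API

Orientations are given as [roll, pitch, yaw] about the fixed x, y, z axes, in that order (R = Rz(yaw) Ry(pitch) Rx(roll)).
In Python, from cell import * gives the robot as it stands. The module is installed in compiled form; this text tells all that it offers.
- The arm moves only by the tool carry_out, never from a script. Its argument "plan" is a list of rows, each a list of 3 entries, a list of its own where there are three numbers: the shift along the tool's x, y, z in mm, then the turn, a rotation vector about the tool's x, y, z in rad, then the finger opening in mm, from 0 to 85.4. In form: [[[dx, dy, dz], [ax, ay, az], grip], ...]. A call has exactly 8 rows; each row is the pose to reach, as a shift and turn from the pose commanded when the call began, along the tool's axes at that moment; what a row does not reach only later rows make up. A row lasts 1/12 s, in which the tool goes at most 41.7 mm and 7.16 degrees, less where a joint would pass 70% of its speed; a pose out of reach is approached as far as the arm can. A call with a gripper value outside its range is refused whole. The fingers move at their own pace and stop on an object; "grip_force" is the grip in N (left out, the last holds). Time passes only in rows, so rows that repeat a pose let the fingers close, or fill a call up. It gives the time, the measured TCP pose, the force, the opening and the grip force at its end, in the units of the state.
- get_obs(): the state, without advancing time (a new reading comes with each control period).
- capture(name): name is "side" or "top" or "wrist"; returns the picture (400x640x3 uint8, blue, green, red); there is no depth.
- get_calibration(name): a dict with "intrinsics" (3x3 intrinsics, pixels), "R" (3x3) and "t" (3): a world point X has camera coordinates R X + t. Camera axes: x right, y down, z forward; pixel columns grow to the right and rows downward; lengths in mm; the calibration is good to about 2 mm. A picture is of the moment at which its call begins: read the wrist's pose just before it. get_calibration takes no time and is no camera call; for the wrist camera it gives the pose at the moment of the call.
- finish_job(): hands the job in; it is judged then, once.
The state is a dict: "t": time; "qpos": joint angles; "joint_vel": joint speeds; "joint_torque": joint torques, N m; "eef_pos": TCP position; "tcp_rot": TCP orientation; "wrist_force": force on the tool from outside, world axes, zero at the start; "wrist_torque": the same for the moment, N m; "finger_gap": finger opening in mm; "gripper_force": force on a finger pad.
Only numpy, scipy, OpenCV 4.12 (cv2) and the standard library are available. Lean on these libraries where they do the work, as an engineer would, in place of code of your own. Each camera call takes 0.05 s, during which the arm holds its last target. There are 200 camera calls.

### The job

Take the drive spindle with the tapered shank out of its wooden holder, stand it tip down in the taper socket on top of the food machine and let go of it. Then tap or press straight down on its flat top with the fingertips until it has sunk all the way and locks: it sinks grudgingly at first, and is home when a firm push of about 15 N moves it no more; never push with more than 30 N. Leave it upright and untouched, and leave the slicing disc, the bowl and the ramekin where they are.

Things in the scene. Friction and masses are not known exactly. Their poses are not given: they have to be found in the camera images.
- spindle: Bare steel drive spindle, 0.3 kg, round, 92 mm long, upright in the hole of a wooden holder. Origin: centre of its lower tip; z up along its axis. From the tip up: tapered shank, 16 mm wide at the tip, 24 mm at 50 mm; collar 40 mm wide from 56 to 62 mm (rests on the holder's top); round grip post 26 mm wide from 62 to 92 mm with a flat top. Grip it by the post, from above.
- spindle_top (a point): Centre of the spindle's flat top, 92 mm above its tip; to be tapped here.
- machine: White food-preparation machine fixed to the counter, housing 200 x 200 x 90 mm, a black dial on its front. Origin at the centre of its underside, z up. On its middle a conical aluminium hub (54 mm diameter at the rim) rises to 145 mm, carrying the upright taper socket.
- socket (a point): Centre of the aluminium hub's rim, 145 mm above the counter, on the socket's vertical axis; fixed, z up. A spindle set in loosely has its tip 28 mm below this point; home is where the tip, 31 to 43 mm below it, meets a hidden hard seat (25 N per mm), whose depth differs each time and cannot be seen or measured beforehand: it is felt. Approach it slowly, at about 10 mm/s.
- holder_a: Fixed wooden holder block 70 x 70 x 60 mm with one upright 28 mm hole through its middle; it holds the tapered spindle at the start. Origin at the centre of its underside.
- holder_b: A like wooden holder block; it holds the slicing disc.
- slicer: Bystander: slicing disc, aluminium, 80 mm diameter and 4 mm thick, on a straight grey 22 mm stem standing in the other holder block; origin at the foot of the stem, disc 62 to 66 mm above it. Leave alone.
- bowl: Bystander: dark bowl, 170 mm diameter, 55 mm high, on the cutting board (20 mm thick). Origin at the centre of its underside.
- ramekin: Bystander: small white ramekin, 80 mm diameter, 42 mm high, on the cutting board. Origin at the centre of its underside.
- bush_rim (a point): Centre of the upper rim of the steel taper bush in the hub, 33 mm outer diameter, at first 18 mm above the hub's rim. Its bore is 25 mm wide at the rim, 18 mm at its floor 46 mm below. With the spindle in it the bush slides straight down in the hub under a push of about 7 N (plus 0.04 N per mm/s) besides the spindle's weight and stays where it is pushed.
- pad (a joint): Compression in m of the hidden seat in the hub: 0 until the spindle's tip bears on it, then 0.04 mm per N. Far smaller than the measuring noise, so of no use as a gauge; feel the push instead. At home the bush may still carry up to 10 N of the push.
Not all that is in view belongs to the job. Several things have the shape of the spindle; the one meant has the colours described above.

How it is judged:
By the outcome, as a careful person would: the job done as asked, in the order asked, and still so for the second after the job is handed in, with the robot touching nothing.
It also fails if it takes over 45 s, if anything falls off the work surface, if the arm or the gripper's body presses on something with over 40 N, if the wrist force passes 120 N, or if a joint passes its speed limit or range.

## Working session

There is one attempt and no reset: what is moved stays moved. The work goes in short steps, Python scripts to look and compute and a tool call to move; the robot and the scene stay as the last step left them, time stands still between calls to the robot, and variables do not carry over. Pictures are saved under pics/ and viewed, at most 10 in all, crops included, and the job is handed in when it is done.

Besides the shell and the picture viewer there is one more tool, called as name(argument=value, ...) on one line, values as JSON. carry_out: Moves the arm, as the interface text tells. Its arguments: {"type":"object","properties":{"plan":{"type":"array","items":{"type":"array"}},"grip_force":{"type":"number"}},"required":["plan"]}

```bash
mkdir -p pics
python3 - <<'E'
from cell import *
import cv2,numpy as np
o=get_obs();print({k:np.round(v,3) for k,v in o.items()})
for n in("side","top"):
    c=get_calibration(n);print(n,np.round(c["R"],3).tolist(),np.round(c["t"],1),np.round(c["intrinsics"],1).tolist())
    cv2.imwrite(f"pics/{n}0.png",capture(n))
E
```

```text
{'t': np.float64(0.0), 'qpos': array([-1.494,  0.427,  0.074,  1.607, -0.034,  1.111, -0.067]), 'joint_vel': array([-0.001,  0.002, -0.001,  0.001, -0.001,  0.001,  0.   ]), 'joint_torque': array([-0.0000e+00, -9.4982e+01,  3.7610e+00, -4.6353e+01,  1.9000e-02,
        1.0000e-02,  0.0000e+00]), 'eef_pos': array([151.1  , 657.53 , 303.194]), 'tcp_rot': array([-3.14 ,  0.   ,  2.916]), 'wrist_force': array([ 0.433, -0.157,  0.564]), 'wrist_torque': array([-0.006, -0.047, -0.041]), 'gripper_force': np.float64(0.0), 'finger_gap': np.float64(85.681)}
side [[0.972, -0.234, 0.003], [-0.134, -0.567, -0.813], [0.192, 0.79, -0.583]] [-605.8  165.  1080.6] [[487.0, 0.0, 319.9], [0.0, 487.0, 195.3], [0.0, 0.0, 1.0]]
top [[-0.026, -0.999, 0.032], [-0.994, 0.022, -0.11], [0.109, -0.035, -0.993]] [ -39.9  590.  1152.4] [[464.8, 0.0, 316.9], [0.0, 464.8, 202.3], [0.0, 0.0, 1.0]]
```

View pics/top0.png

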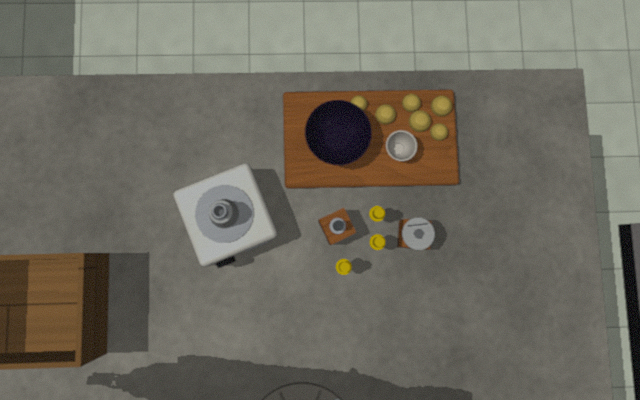

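View pics/side0.png

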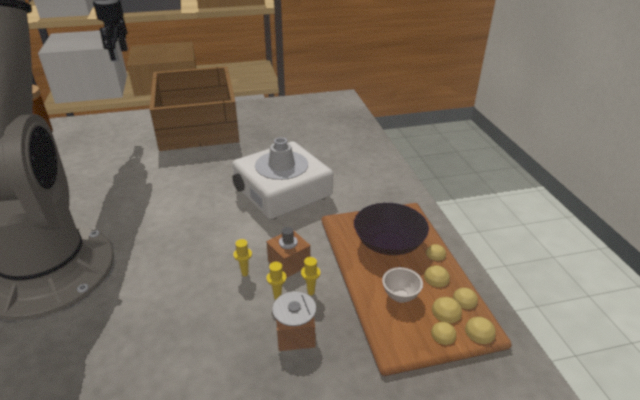

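The top view shows the spindle in its holder at about (338,226), the hub and bush at (221,210), and the slicer at (418,234). In the side view the spindle is at (288,237) and the bush at (281,143). The yellow look-alikes are decoys. I'll zoom in on these points.

```bash
cat > h.py <<'E'
import numpy as np,cv2
from cell import *
def ray(n,uv,z,c=None):
    c=c or get_calibration(n);K,R,t=[np.array(c[k]) for k in("intrinsics","R","t")]
    d=R.T@np.linalg.solve(K,[uv[0],uv[1],1.]);o=-R.T@t
    return o+d*(z-o[2])/d[2]
def proj(n,X,c=None):
    c=c or get_calibration(n);K,R,t=[np.array(c[k]) for k in("intrinsics","R","t")]
    p=K@(R@np.array(X)+t);return p[:2]/p[2]
E
python3 - <<'E'
from h import *
t=cv2.imread("pics/top0.png");s=cv2.imread("pics/side0.png")
def cr(i,u,v):return cv2.resize(i[v-25:v+25,u-32:u+32],(400,300),interpolation=cv2.INTER_CUBIC)
cv2.imwrite("pics/z.png",np.vstack([np.hstack([cr(t,338,226),cr(t,221,210)]),np.hstack([cr(s,288,240),cr(s,281,150)])]))
print(ray("top",(338,226),96),ray("side",(288,233),96),ray("top",(221,210),163),ray("side",(281,142),163))
E
```

```text
[ 523.52257717 -101.19214762   96.        ] [ 525.81613266 -112.6490759    96.        ] [562.0262488 166.6980982 163.       ] [560.95442925 159.92520939 163.        ]
```

View pics/z.png

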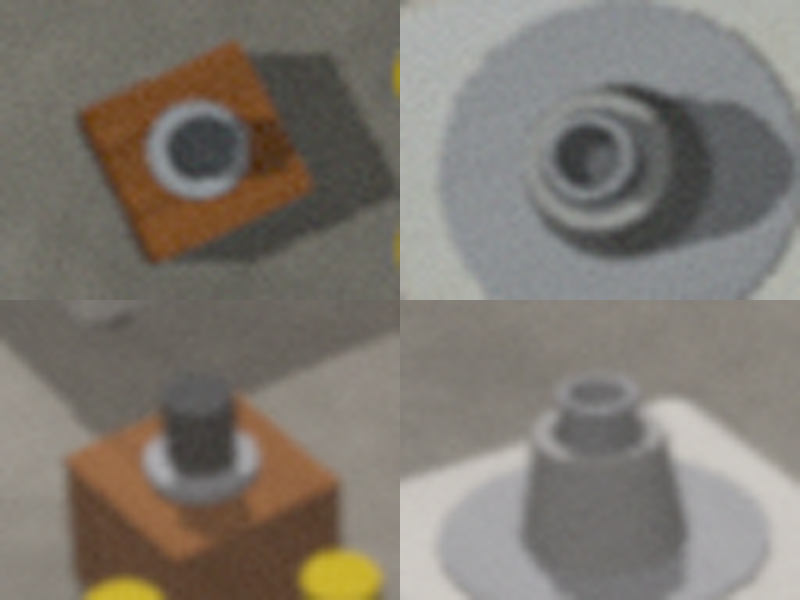

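Run:
```python
from h import *
for z,a,b in((96,(338.8,226),(288,230)),(163,(219.7,210.8),(280.7,140.3))):
    print(ray("top",a,z),ray("side",b,z))
for u in((377,212),(378,240),(344,266)): print(ray("top",u,92))
```

```text
[ 523.4763773  -103.11890182   96.        ] [ 527.63573115 -102.83576415   96.        ]
[560.28512875 169.61016989 163.        ] [561.70353948 168.65771387 163.        ]
[ 555.46067634 -197.38517739   92.        ]
[ 487.67258297 -197.09044419   92.        ]
[ 427.75605111 -112.92902563   92.        ]
```

carry_out(plan=[[[-20,-11,0],[0,0,0],60],[[-55,-30,0],[0,0,0],60],[[-91,-49,0],[0,0,0],60],[[-127,-69,0],[0,0,0],60],[[-163,-88,0],[0,0,0],60],[[-199,-107,0],[0,0,0],60],[[-235,-127,0],[0,0,0],60],[[-270,-146,0],[0,0,0],60]])

```text
t: 0.77
eef_pos: [382.8, 453.2, 303.8]
tcp_rot: [-3.141, -0.0, 2.916]
wrist_force: [0.4, 1.3, -0.2]
finger_gap: 59.8
gripper_force: 0.0
```

Run:
```python
from h import *
o=get_obs();print(o["eef_pos"],o["tcp_rot"],o["qpos"],o["t"],o["finger_gap"])
```

```text
[382.82199965 453.20743379 303.79561226] [-3.14125742e+00 -1.01866354e-04  2.91559197e+00] [-1.12233813  0.29468965  0.17746779  1.80223889 -0.05910131  1.05013857
  0.42186846] 0.7667 59.785458132979244
```

carry_out(plan=[[[-17,-35,0],[0,0,0],60],[[-36,-71,0],[0,0,0],60],[[-54,-107,0],[0,0,0],60],[[-73,-143,0],[0,0,0],60],[[-91,-179,0],[0,0,0],60],[[-110,-215,0],[0,0,0],60],[[-128,-251,0],[0,0,0],60],[[-147,-285,0],[0,0,0],60]])

```text
t: 1.43
eef_pos: [460.8, 142.1, 303.9]
tcp_rot: [3.141, -0.0, 2.915]
wrist_force: [1.2, 0.8, 0.2]
finger_gap: 60.0
gripper_force: 0.0
```

carry_out(plan=[[[-19,-36,5],[0,0,0],60],[[-37,-72,10],[0,0,0],60],[[-56,-108,20],[0,0,0],60],[[-74,-144,30],[0,0,0],60],[[-92,-180,40],[0,0,0],60],[[-106,-208,50],[0,0,0],60],[[-117,-227,60],[0,0,0],60],[[-117,-227,60],[0,0,0],60]])

```text
t: 2.1
eef_pos: [523.8, -107.6, 242.3]
tcp_rot: [-3.139, -0.001, 2.911]
wrist_force: [-1.2, -0.3, 0.0]
finger_gap: 59.9
gripper_force: 0.0
```

Run:
```python
from h import *
o=get_obs();print(o["eef_pos"],o["tcp_rot"],o["qpos"],o["t"],o["finger_gap"])
c=get_calibration("wrist");cv2.imwrite("pics/w1.png",capture("wrist"))
print(proj("wrist",(525,-103,96),c),proj("wrist",(525,-103,66),c)); print({k:np.round(v,3).tolist() for k,v in c.items() if k!="name"})
```

```text
[ 523.83598989 -107.57460363  242.28881553] [-3.13920311e+00 -1.38322316e-03  2.91065112e+00] [-0.36279843  0.29407397  0.53163817  2.00532453 -0.18712544  0.89112665
  1.60841221] 2.1 59.92246644965735
[324.23917826 210.6574526 ] [323.67527527 200.16112909]
{'intrinsics': [[298.255, 0.0, 318.443], [0.0, 298.255, 199.918], [0.0, 0.0, 1.0]], 'R': [[0.228, 0.974, -0.003], [0.939, -0.219, 0.264], [0.257, -0.063, -0.964]], 't': [-14.894, -532.896, 177.277]}
```

View pics/w1.png

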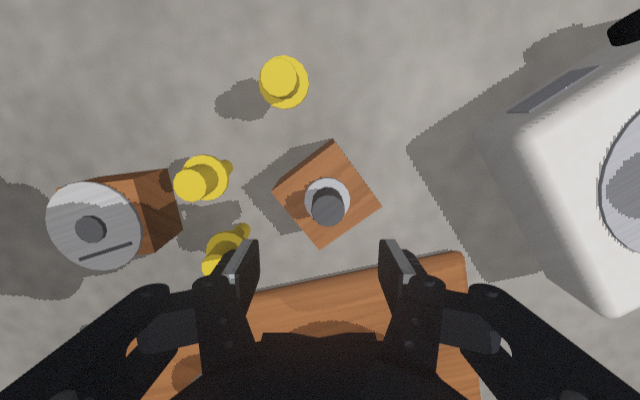

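The wrist view shows the spindle top at about (329,208) and its collar at about (327,197). The fingers are clear of the yellow decoys.

Run:
```python
from h import *
i=cv2.imread("pics/w1.png")
p=i[160:245,275:380]; hsv=cv2.cvtColor(p,cv2.COLOR_BGR2HSV)
lum=p.max(2);sat=hsv[...,1]
# top: grey mid-dark low saturation, enclosed
m=((sat<60)).astype(np.uint8);n,l,st,ce=cv2.connectedComponentsWithStats(m)
for k in range(1,n):
    if 300<st[k,4]: print(st[k],ce[k]+[275,160])
for y in range(185,228,3): print(y,i[y,296:360:2].max(1).tolist())
print(ray("wrist",(329,208),96))
```

```text
[  0   0  28  25 328] [283.95426829 167.23170732]
[ 74   0  31  42 664] [369.11596386 173.71536145]
[  29   17   46   50 1729] [326.77038751 200.70850202]
[  0  38  39  47 944] [287.75211864 228.66313559]
[ 53  49  52  36 962] [362.02390852 232.26403326]
185 [167, 168, 169, 169, 147, 124, 119, 143, 191, 193, 192, 189, 189, 190, 188, 190, 191, 191, 191, 190, 191, 191, 194, 193, 156, 161, 162, 162, 164, 162, 161, 156]
188 [168, 170, 169, 170, 167, 118, 160, 189, 191, 167, 168, 190, 162, 98, 61, 65, 67, 68, 86, 157, 191, 193, 193, 193, 189, 160, 163, 162, 163, 158, 154, 151]
191 [146, 123, 121, 118, 116, 117, 140, 142, 142, 138, 96, 62, 61, 62, 63, 66, 66, 66, 69, 67, 72, 139, 191, 191, 191, 192, 167, 159, 153, 153, 155, 155]
194 [123, 118, 118, 121, 115, 141, 141, 141, 140, 81, 62, 61, 62, 60, 63, 65, 68, 67, 70, 72, 68, 70, 169, 194, 194, 195, 190, 153, 153, 157, 159, 157]
197 [121, 116, 115, 115, 113, 140, 137, 140, 135, 62, 62, 61, 85, 98, 104, 105, 101, 108, 106, 105, 84, 71, 71, 181, 193, 194, 192, 149, 157, 155, 153, 153]
200 [117, 114, 114, 115, 117, 140, 144, 141, 87, 62, 86, 1
[... 919 characters left out ...]

218 [119, 115, 120, 145, 149, 168, 170, 166, 121, 96, 103, 104, 103, 103, 103, 103, 102, 100, 107, 107, 104, 104, 106, 142, 164, 162, 161, 162, 162, 161, 160, 162]
221 [160, 161, 164, 166, 171, 168, 165, 159, 161, 158, 118, 103, 103, 103, 101, 103, 105, 107, 104, 104, 106, 103, 146, 161, 163, 161, 162, 161, 164, 163, 164, 165]
224 [114, 154, 170, 168, 165, 164, 158, 161, 161, 162, 161, 143, 104, 103, 104, 108, 105, 107, 100, 104, 140, 163, 162, 164, 164, 163, 163, 163, 163, 165, 164, 161]
227 [109, 110, 153, 162, 160, 159, 161, 161, 162, 160, 158, 157, 160, 155, 161, 153, 147, 156, 161, 162, 162, 164, 163, 164, 163, 163, 163, 167, 165, 161, 162, 162]
[523.82154692 -96.70690568  96.        ]
```

```bash
cat >> h.py <<'E'
def top(i,guess,z,rad,lo,hi,c):
    "centroid of grey blob near guess"
    u,v=[int(round(k)) for k in guess];r=45
    p=i[v-r:v+r,u-r:u+r];s=p.max(2).astype(int)-p.min(2);m=((s<25)&(p.max(2)>lo)&(p.max(2)<hi)).astype(np.uint8)
    m=cv2.morphologyEx(m,cv2.MORPH_OPEN,np.ones((5,5)))
    n,l,st,ce=cv2.connectedComponentsWithStats(m)
    return [(st[k].tolist(),np.round(ce[k]+[u-r,v-r],1),np.round(ray("w",ce[k]+[u-r,v-r],z,c),1)) for k in range(1,n) if st[k,4]>300]
E
python3 - <<'E'
from h import *
capture("wrist")
o=get_obs();print(o["eef_pos"],o["tcp_rot"],o["joint_vel"],o["t"])
c=get_calibration("wrist");i=capture("wrist");cv2.imwrite("pics/w2.png",i)
for r in top(i,proj("w",(525,-101,96),c),96,13,90,112,c): print(r)
E
```

```text
[ 523.87511758 -103.77581424  243.32730966] [-3.14080010e+00 -1.36535254e-03  2.91380702e+00] [-0.03279328 -0.02169496 -0.01921959  0.00027327  0.00269979  0.00553588
 -0.01201385] 2.2
([30, 31, 32, 29, 751], array([322.5, 211.1]), array([ 525.4, -100.4,   96. ]))
```

carry_out(plan=[[[-0.6,1.8,15],[0,0,0],60],[[-0.6,1.8,35],[0,0,0],60],[[-0.6,1.8,55],[0,0,0],60],[[-0.6,1.8,72],[0,0,0],60],[[-0.6,1.8,86],[0,0,0],60],[[-0.6,1.8,96],[0,0,0],60],[[-0.6,1.8,101],[0,0,0],60],[[-0.6,1.8,102],[0,0,0],60]])

```text
t: 2.92
eef_pos: [525.1, -100.7, 141.5]
tcp_rot: [3.142, -0.001, 2.917]
wrist_force: [-0.2, -0.6, 1.2]
finger_gap: 60.2
gripper_force: 0.0
```

carry_out(plan=[[[0,0,0],[0,0,0],60],[[0,0,0],[0,0,0],45],[[0,0,0],[0,0,0],35],[[0,0,0],[0,0,0],30],[[0,0,0],[0,0,0],25],[[0,0,0],[0,0,0],20],[[0,0,0],[0,0,0],20],[[0,0,0],[0,0,0],20]], grip_force=50)

```text
t: 3.58
eef_pos: [525.5, -101.4, 142.6]
tcp_rot: [3.141, 0.001, 2.916]
wrist_force: [-3.9, 0.7, 10.0]
finger_gap: 24.7
gripper_force: 48.4
```

carry_out(plan=[[[0,0,-5],[0,0,0],20],[[0,0,-20],[0,0,0],20],[[0,0,-42],[0,0,0],20],[[0,0,-70],[0,0,0],20],[[0,0,-100],[0,0,0],20],[[0,0,-130],[0,0,0],20],[[0,0,-158],[0,0,0],20],[[0,0,-178],[0,0,0],20]])

```text
t: 4.25
eef_pos: [525.2, -101.8, 322.6]
tcp_rot: [3.141, 0.002, 2.915]
wrist_force: [1.0, 0.1, -3.8]
finger_gap: 25.0
gripper_force: 49.4
```

carry_out(plan=[[[1.5,17,0],[0,0,0],20],[[5,52,0],[0,0,0],20],[[8,90,0],[0,0,0],20],[[12,128,0],[0,0,0],20],[[16,166,0],[0,0,0],20],[[19,200,0],[0,0,0],20],[[21,220,0],[0,0,0],20],[[22,232,0],[0,0,0],20]])

```text
t: 4.92
eef_pos: [555.3, 132.8, 319.7]
tcp_rot: [-3.142, -0.001, 2.919]
wrist_force: [-0.0, -0.2, -4.4]
finger_gap: 24.9
gripper_force: 49.7
```

carry_out(plan=[[[0,0,0],[0,0,0],20],[[0,0,0],[0,0,0],20],[[0,0,0],[0,0,0],20],[[0,0,0],[0,0,0],20],[[0,0,0],[0,0,0],20],[[0,0,0],[0,0,0],20],[[0,0,0],[0,0,0],20],[[0,0,0],[0,0,0],20]])

```text
t: 5.58
eef_pos: [555.7, 129.3, 319.9]
tcp_rot: [-3.142, -0.0, 2.915]
wrist_force: [0.5, -0.1, -4.2]
finger_gap: 24.7
gripper_force: 49.7
```

Run:
```python
from h import *
o=get_obs();print(o["eef_pos"],o["tcp_rot"],o["wrist_force"],o["t"],o["finger_gap"])
c=get_calibration("wrist");i=capture("wrist")
print("bush",proj("w",(561,169,163),c),"tip",proj("w",np.array(o["eef_pos"])-[0,0,138],c))
s=capture("side");t=capture("top");cv2.imwrite("pics/s3.png",s);cv2.imwrite("pics/t3.png",t);cv2.imwrite("pics/w3.png",i)
print("tip side",proj("side",np.array(o["eef_pos"])-[0,0,138]))
cv2.imwrite("pics/m3.png",np.hstack([cv2.resize(i[100:300,220:420],(400,400)),cv2.resize(s[80:180,230:330],(400,400),interpolation=cv2.INTER_CUBIC)]))
```

```text
[555.71132788 129.34475766 319.94719672] [-3.14155886e+00 -1.65916185e-05  2.91540069e+00] [ 0.54508452 -0.05098285 -4.2495413 ] 5.5833 24.68953639701295
bush [368.0924071  201.71899779] tip [317.48768258 213.64825937]
tip side [280.68410003 141.45893962]
```

View pics/m3.png

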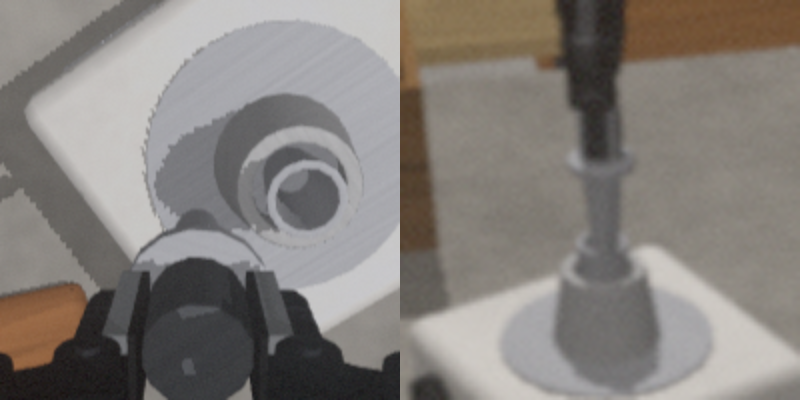

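The left crop (wrist view) shows the bush rim at about (373.7,198), the hub rim at (370,193) and the spindle top at (319,258.5). The right crop (side view) shows the spindle hanging upright in the grip.

Run:
```python
from h import *
c=get_calibration("wrist");o=get_obs();print(o["eef_pos"])
print(ray("w",(373.7,198),163,c),ray("w",(370,193),145,c),ray("w",(319,258.5),274,c))
i=cv2.imread("pics/w3.png");t=cv2.imread("pics/t3.png")
g=cv2.cvtColor(i,cv2.COLOR_BGR2GRAY);
p=cv2.resize(i[170:230,335:415],(800,600),interpolation=cv2.INTER_CUBIC)
q=cv2.resize(i[195:300,260:380],(685,600),interpolation=cv2.INTER_CUBIC)
cv2.imwrite("pics/p3.png",cv2.resize(np.hstack([p,q]),(800,323)))
```

```text
[555.72080441 129.56686424 319.93357411]
[558.94687683 174.05883174 163.        ] [559.42272679 174.06183239 145.        ] [546.14638471 132.74270674 274.        ]
```

View pics/p3.png

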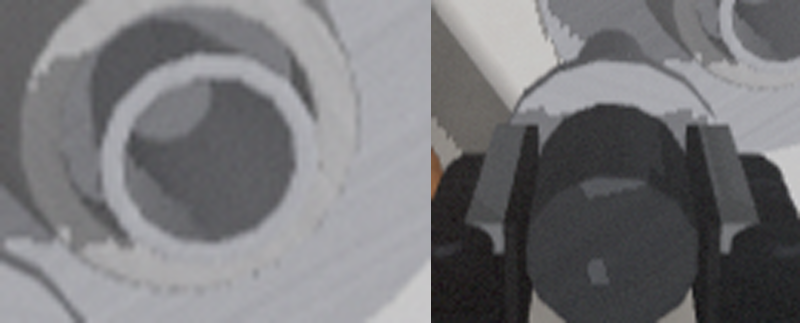

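carry_out(plan=[[[0.4,4,0],[0,0,0],20],[[1.2,12,2],[0,0,0],20],[[2.2,21,5],[0,0,0],20],[[3.2,31,8],[0,0,0],20],[[4,38,11],[0,0,0],20],[[4.3,41.6,12],[0,0,0],20],[[4.3,41.6,12],[0,0,0],20],[[4.3,41.6,12],[0,0,0],20]])

```text
t: 6.4
eef_pos: [560.8, 171.1, 307.7]
tcp_rot: [-3.141, -0.0, 2.916]
wrist_force: [-0.4, -0.4, -2.7]
finger_gap: 24.6
gripper_force: 49.7
```

Run:
```python
from h import *
s=capture("side");o=get_obs();print(o["eef_pos"],o["t"])
c=get_calibration("wrist");i=capture("wrist")
cv2.imwrite("pics/m4.png",np.hstack([cv2.resize(i[150:300,245:395],(400,400),interpolation=cv2.INTER_CUBIC),cv2.resize(s[110:180,245:315],(400,400),interpolation=cv2.INTER_CUBIC)]))
a=proj("side",(561,170,163));b=proj("side",(561,170,145));print((b-a)/18*10, proj("side",(571,170,163))-a,proj("side",(561,180,163))-a)
```

```text
[560.86278096 170.80456882 307.88240518] 6.45
[0.17477183 3.45664318] [ 3.91257109 -0.44545066] [-0.67075503 -1.88227459]
```

View pics/m4.png

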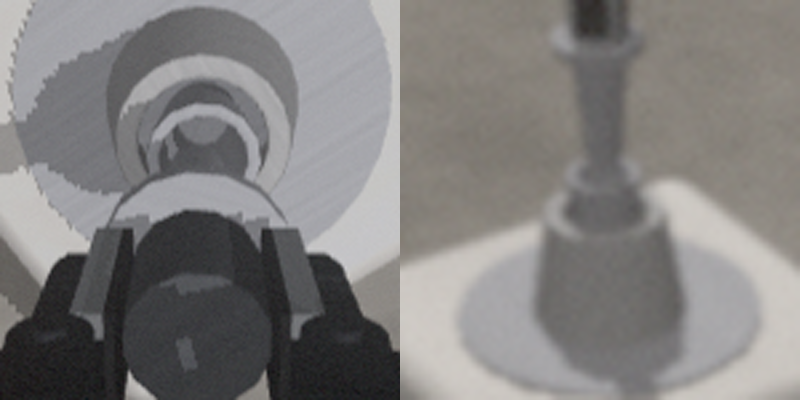

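The side crop shows tip and bush aligned at about column 603. The wrist crop puts the bush about 2 mm along +tool y. I'll correct partly and lower.

carry_out(plan=[[[0,1.2,2],[0,0,0],20],[[0,1.2,5],[0,0,0],20],[[0,1.2,9],[0,0,0],20],[[0,1.2,13],[0,0,0],20],[[0,1.2,17],[0,0,0],20],[[0,1.2,21],[0,0,0],20],[[0,1.2,25],[0,0,0],20],[[0,1.2,28],[0,0,0],20]])

```text
t: 7.17
eef_pos: [561.0, 172.2, 279.3]
tcp_rot: [-3.141, -0.0, 2.916]
wrist_force: [-0.5, 0.3, -3.7]
finger_gap: 24.9
gripper_force: 49.7
```

carry_out(plan=[[[0,0,2],[0,0,0],20],[[0,0,4],[0,0,0],20],[[0,0,6],[0,0,0],20],[[0,0,8],[0,0,0],20],[[0,0,10],[0,0,0],20],[[0,0,11],[0,0,0],20],[[0,0,12],[0,0,0],20],[[0,0,13],[0,0,0],20]])

```text
t: 7.83
eef_pos: [561.1, 172.3, 266.9]
tcp_rot: [3.142, 0.0, 2.916]
wrist_force: [-0.2, 0.4, -3.5]
finger_gap: 24.4
gripper_force: 49.7
```

carry_out(plan=[[[0,0,1],[0,0,0],20],[[0,0,2],[0,0,0],20],[[0,0,3],[0,0,0],20],[[0,0,4],[0,0,0],20],[[0,0,5],[0,0,0],20],[[0,0,6],[0,0,0],20],[[0,0,7],[0,0,0],20],[[0,0,7],[0,0,0],20]])

```text
t: 8.5
eef_pos: [561.0, 172.3, 259.6]
tcp_rot: [-3.141, -0.0, 2.916]
wrist_force: [-0.5, 0.9, -4.2]
finger_gap: 24.5
gripper_force: 49.7
```

carry_out(plan=[[[0,0,0.5],[0,0,0],20],[[0,0,1],[0,0,0],20],[[0,0,1.5],[0,0,0],20],[[0,0,2],[0,0,0],20],[[0,0,2.5],[0,0,0],20],[[0,0,3],[0,0,0],20],[[0,0,3.5],[0,0,0],20],[[0,0,4],[0,0,0],20]])

```text
t: 9.17
eef_pos: [561.0, 172.4, 255.9]
tcp_rot: [3.142, -0.0, 2.916]
wrist_force: [-2.6, 1.8, -1.3]
finger_gap: 24.4
gripper_force: 49.8
```

carry_out(plan=[[[0.5,0.2,0],[0,0,0],20],[[0.5,0.2,0],[0,0,0],20],[[0.5,0.2,0.3],[0,0,0],20],[[0.5,0.2,0.6],[0,0,0],20],[[0.5,0.2,0.9],[0,0,0],20],[[0.5,0.2,0.9],[0,0,0],20],[[0.5,0.2,0.9],[0,0,0],20],[[0.5,0.2,0.9],[0,0,0],20]])

```text
t: 9.83
eef_pos: [560.9, 172.5, 255.4]
tcp_rot: [3.141, 0.0, 2.916]
wrist_force: [-3.0, -0.8, 5.0]
finger_gap: 24.4
gripper_force: 50.6
```

carry_out(plan=[[[0.3,0,0],[0,0,0],24],[[0.3,0,0],[0,0,0],28],[[0.3,0,0],[0,0,0],34],[[0.3,0,0],[0,0,0],44],[[0.3,0,0],[0,0,0],55],[[0.3,0,0],[0,0,0],60],[[0.3,0,0],[0,0,0],60],[[0.3,0,0],[0,0,0],60]])

```text
t: 10.5
eef_pos: [560.4, 172.6, 255.0]
tcp_rot: [-3.142, -0.0, 2.916]
wrist_force: [0.1, 0.1, -0.4]
finger_gap: 59.7
gripper_force: 0.0
```

carry_out(plan=[[[0,0,-6],[0,0,0],60],[[0,0,-18],[0,0,0],60],[[0,0,-34],[0,0,0],60],[[0,0,-50],[0,0,0],60],[[0,0,-60],[0,0,0],60],[[0,0,-65],[0,0,0],60],[[0,0,-65],[0,0,0],60],[[0,0,-65],[0,0,0],60]])

```text
t: 11.17
eef_pos: [560.2, 172.7, 319.9]
tcp_rot: [3.141, -0.0, 2.916]
wrist_force: [0.3, -0.0, -0.3]
finger_gap: 60.3
gripper_force: 0.0
```

carry_out(plan=[[[0,0,0],[0,0,0],40],[[0,0,0],[0,0,0],20],[[0,0,0],[0,0,0],5],[[0,0,0],[0,0,0],0],[[0,0,0],[0,0,0],0],[[0,0,0],[0,0,0],0],[[0,0,0],[0,0,0],0],[[0,0,0],[0,0,0],0]], grip_force=30)

```text
t: 11.83
eef_pos: [560.4, 172.7, 320.0]
tcp_rot: [-3.142, -0.0, 2.916]
wrist_force: [0.1, 0.4, 0.1]
finger_gap: -0.0
gripper_force: 0.0
```

Run:
```python
from h import *
s=capture("side");o=get_obs();print(o["eef_pos"],o["t"],o["finger_gap"],o["wrist_force"])
c=get_calibration("wrist");i=capture("wrist");cv2.imwrite("pics/w5.png",i)
cv2.imwrite("pics/m5.png",np.hstack([cv2.resize(i[150:300,245:395],(400,400),interpolation=cv2.INTER_CUBIC),cv2.resize(s[90:180,235:325],(400,400),interpolation=cv2.INTER_CUBIC)]))
```

```text
[560.3949527  172.67115806 319.99200451] 11.8833 -0.0885798123685518 [0.55278383 0.40309296 0.33932917]
```

View pics/m5.png

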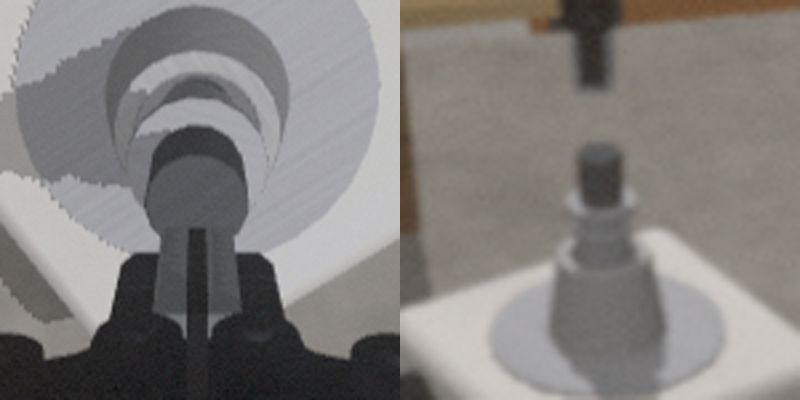

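The spindle stands upright in the bush, and the closed fingers are above its top. I'll go down to just above it.

carry_out(plan=[[[0,0,5],[0,0,0],0],[[0,0,13],[0,0,0],0],[[0,0,21],[0,0,0],0],[[0,0,27],[0,0,0],0],[[0,0,31],[0,0,0],0],[[0,0,33],[0,0,0],0],[[0,0,34],[0,0,0],0],[[0,0,35],[0,0,0],0]])

```text
t: 12.6
eef_pos: [560.4, 172.7, 285.0]
tcp_rot: [-3.142, 0.0, 2.916]
wrist_force: [-0.5, -0.2, -0.2]
finger_gap: 0.5
gripper_force: 0.0
```

carry_out(plan=[[[0,0,0.5],[0,0,0],0],[[0,0,1],[0,0,0],0],[[0,0,1.5],[0,0,0],0],[[0,0,2],[0,0,0],0],[[0,0,2.5],[0,0,0],0],[[0,0,3],[0,0,0],0],[[0,0,3],[0,0,0],0],[[0,0,3],[0,0,0],0]])

```text
t: 13.27
eef_pos: [560.4, 172.7, 282.0]
tcp_rot: [-3.142, -0.0, 2.916]
wrist_force: [-0.4, 0.3, 0.5]
finger_gap: 0.0
gripper_force: 0.0
```

carry_out(plan=[[[0,0,0.3],[0,0,0],0],[[0,0,0.6],[0,0,0],0],[[0,0,0.9],[0,0,0],0],[[0,0,1.2],[0,0,0],0],[[0,0,1.5],[0,0,0],0],[[0,0,1.8],[0,0,0],0],[[0,0,2],[0,0,0],0],[[0,0,2],[0,0,0],0]])

```text
t: 13.93
eef_pos: [560.6, 172.7, 280.4]
tcp_rot: [3.141, 0.001, 2.916]
wrist_force: [-0.3, -0.4, 4.9]
finger_gap: -0.0
gripper_force: 2.3
```

carry_out(plan=[[[0,0,0.3],[0,0,0],0],[[0,0,0.6],[0,0,0],0],[[0,0,0.9],[0,0,0],0],[[0,0,1.2],[0,0,0],0],[[0,0,1.5],[0,0,0],0],[[0,0,1.8],[0,0,0],0],[[0,0,2],[0,0,0],0],[[0,0,2],[0,0,0],0]])

```text
t: 14.6
eef_pos: [560.6, 172.7, 278.4]
tcp_rot: [3.141, 0.001, 2.916]
wrist_force: [-0.1, 0.3, 5.0]
finger_gap: -0.0
gripper_force: 2.3
```

carry_out(plan=[[[0,0,0.3],[0,0,0],0],[[0,0,0.6],[0,0,0],0],[[0,0,0.9],[0,0,0],0],[[0,0,1.2],[0,0,0],0],[[0,0,1.5],[0,0,0],0],[[0,0,1.8],[0,0,0],0],[[0,0,1.8],[0,0,0],0],[[0,0,1.8],[0,0,0],0]])

```text
t: 15.27
eef_pos: [560.6, 172.7, 276.5]
tcp_rot: [3.141, 0.0, 2.916]
wrist_force: [-0.2, -0.3, 5.5]
finger_gap: 0.1
gripper_force: 2.6
```

carry_out(plan=[[[0,0,0.3],[0,0,0],0],[[0,0,0.6],[0,0,0],0],[[0,0,0.9],[0,0,0],0],[[0,0,1.2],[0,0,0],0],[[0,0,1.5],[0,0,0],0],[[0,0,1.8],[0,0,0],0],[[0,0,1.8],[0,0,0],0],[[0,0,1.8],[0,0,0],0]])

```text
t: 15.93
eef_pos: [560.5, 172.7, 274.6]
tcp_rot: [3.141, 0.0, 2.916]
wrist_force: [-0.6, 0.2, 5.5]
finger_gap: 0.0
gripper_force: 2.6
```

carry_out(plan=[[[0,0,0.3],[0,0,0],0],[[0,0,0.6],[0,0,0],0],[[0,0,0.9],[0,0,0],0],[[0,0,1.2],[0,0,0],0],[[0,0,1.5],[0,0,0],0],[[0,0,1.8],[0,0,0],0],[[0,0,1.8],[0,0,0],0],[[0,0,1.8],[0,0,0],0]])

```text
t: 16.6
eef_pos: [560.5, 172.7, 272.8]
tcp_rot: [3.141, 0.0, 2.916]
wrist_force: [-0.4, -0.4, 5.4]
finger_gap: 0.4
gripper_force: 2.5
```

carry_out(plan=[[[0,0,0.3],[0,0,0],0],[[0,0,0.6],[0,0,0],0],[[0,0,0.9],[0,0,0],0],[[0,0,1.2],[0,0,0],0],[[0,0,1.5],[0,0,0],0],[[0,0,1.8],[0,0,0],0],[[0,0,1.8],[0,0,0],0],[[0,0,1.8],[0,0,0],0]])

```text
t: 17.27
eef_pos: [560.5, 172.6, 270.9]
tcp_rot: [3.142, 0.0, 2.916]
wrist_force: [0.6, -0.7, 5.2]
finger_gap: -0.0
gripper_force: 2.4
```

carry_out(plan=[[[0,0,0.3],[0,0,0],0],[[0,0,0.6],[0,0,0],0],[[0,0,0.9],[0,0,0],0],[[0,0,1.2],[0,0,0],0],[[0,0,1.5],[0,0,0],0],[[0,0,1.8],[0,0,0],0],[[0,0,1.8],[0,0,0],0],[[0,0,1.8],[0,0,0],0]])

```text
t: 17.93
eef_pos: [560.5, 172.7, 269.1]
tcp_rot: [3.141, 0.0, 2.916]
wrist_force: [0.4, -1.0, 6.0]
finger_gap: -0.2
gripper_force: 2.8
```

carry_out(plan=[[[0,0,0.3],[0,0,0],0],[[0,0,0.6],[0,0,0],0],[[0,0,0.9],[0,0,0],0],[[0,0,1.2],[0,0,0],0],[[0,0,1.5],[0,0,0],0],[[0,0,1.8],[0,0,0],0],[[0,0,1.8],[0,0,0],0],[[0,0,1.8],[0,0,0],0]])

```text
t: 18.6
eef_pos: [561.2, 172.9, 268.5]
tcp_rot: [3.14, 0.002, 2.916]
wrist_force: [-1.5, -0.1, 18.0]
finger_gap: -0.0
gripper_force: 9.0
```

The seat is felt at 18 N. One more small, firm push will confirm it.

carry_out(plan=[[[0,0,0.1],[0,0,0],0],[[0,0,0.2],[0,0,0],0],[[0,0,0.3],[0,0,0],0],[[0,0,0.4],[0,0,0],0],[[0,0,0.5],[0,0,0],0],[[0,0,0.5],[0,0,0],0],[[0,0,0.5],[0,0,0],0],[[0,0,0.5],[0,0,0],0]])

```text
t: 19.27
eef_pos: [561.3, 173.0, 268.4]
tcp_rot: [3.14, 0.002, 2.916]
wrist_force: [-2.4, -0.4, 22.1]
finger_gap: -0.3
gripper_force: 11.2
```

carry_out(plan=[[[0,0,-1],[0,0,0],0],[[0,0,-3],[0,0,0],0],[[0,0,-10],[0,0,0],0],[[0,0,-25],[0,0,0],0],[[0,0,-45],[0,0,0],0],[[0,0,-60],[0,0,0],0],[[0,0,-68],[0,0,0],0],[[0,0,-70],[0,0,0],0]])

```text
t: 19.93
eef_pos: [560.7, 172.7, 338.0]
tcp_rot: [3.141, 0.001, 2.916]
wrist_force: [-0.8, -0.1, -0.2]
finger_gap: -0.2
gripper_force: 0.0
```

Run:
```python
from h import *
s=capture("side");o=get_obs();print(o["eef_pos"],o["t"],o["wrist_force"])
cv2.imwrite("pics/m6.png",np.hstack([cv2.resize(s[90:180,235:325],(400,400),interpolation=cv2.INTER_CUBIC),cv2.resize(s,(640,400))[:,200:600]]))
```

```text
[560.46514877 172.71205799 337.36418645] 19.9833 [-0.15205735  0.34692928  0.69535646]
```

View pics/m6.png

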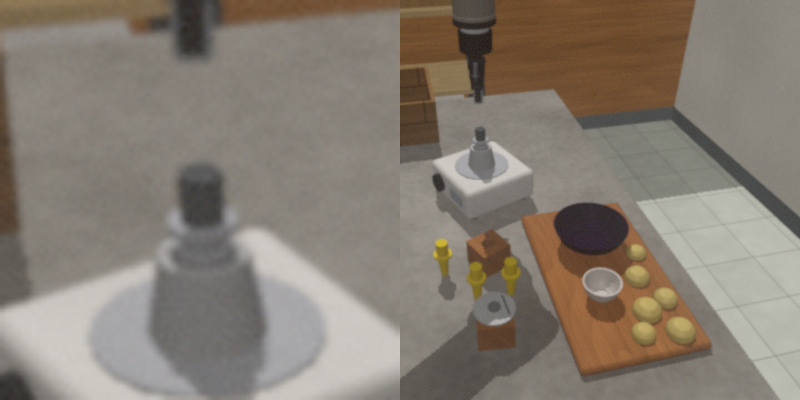

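The spindle is upright and sunk in the hub, the fingers are clear, and the bystanders are where they were.

```bash
python3 -c "
from cell import *
print(finish_job())"
```

```text
the job is handed in; nothing more can be done
None
```

The spindle is upright in the taper socket and home against the seat: after sinking about 13 mm it held at 18 N and barely moved at 22 N. The arm is clear, the slicing disc, bowl and ramekin look undisturbed, and the job was handed in at about 20 s.

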